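# Reassemble two gas burners after cleaning

### The arm

A 7-joint arm with a two-finger parallel gripper is mounted at the origin on the work surface. World frame = base frame: x ahead of the robot, y to its left, z up, the work surface at z = 0. Lengths are in m, angles in rad, forces in N, time in s.
With the tool pointing down it reaches from about 0.4 to 0.85 m from the base axis. Payload 4.5 kg.
Tool frame: the origin (TCP) lies on the centre line of the jaws, within the pads' length; the fingertips stand 11 mm ahead of it and the grasp point (between the pads) lies 8 mm behind it; z points along the fingers, y is the line along which they close (so a half turn about z gives the same grasp; the last joint's range is limited). The gripper opens to 88 mm and grips with 3 to 60 N. Pads are 18 mm wide; open, the fingers measure 123 mm over their backs; the gripper's body (75 mm by 187 mm) begins 45 mm behind the grasp point.
Start: joints at [-1.181, 0.689, -0.195, 1.565, 0.157, 0.902, -0.215], TCP at [0.218, 0.586, 0.25] pointing down, gripper open.
Joint ranges: [-3.01, 3.01], [-0.46, 2.08], [-1.47, 1.51], [0.13, 2.56], [-1, 4.14], [0.04, 2.09], [-2.66, 2.66]. Speed limits (rad/s): [2.57, 2.57, 3.14, 3.14, 3.14, 3.14, 3.14].

### API

Orientations are given as a unit quaternion [x, y, z, w].
In Python, from plant import * gives the robot as it stands. The module is installed in compiled form; this text tells all that it offers.
- The arm moves only by the tool send_rows, never from a script. Its argument "motion" is a list of rows, each an object of numbers: "x", "y", "z": the shift along the tool's x, y, z in cm; "rx", "ry", "rz": the turn, a rotation vector about the tool's x, y, z in rad; "jaw": the finger opening in cm, from 0 to 8.81. In form: [{"x": .., "y": .., "z": .., "rx": .., "ry": .., "rz": .., "jaw": ..}, ...]. A call has exactly 5 rows; each row shifts and turns the commanded pose from where the row before left it, along the tool's axes as they then stand; what a row does not reach is not made up. A row lasts 1/10 s, in which the tool goes at most 50 mm and 8.59 degrees, less where a joint would pass 70% of its speed; a pose out of reach is approached as far as the arm can. A call is refused whole if a number of a shift passes 5 or a number of a turn 0.15, either way. A call with a gripper value outside its range is refused whole. The fingers move at their own pace and stop on an object; "grip_force" is the grip in N (left out, the last holds). Time passes only in rows, so rows that do not move let the fingers close, or fill a call up. It gives the time, the measured TCP pose, the force, the opening and the grip force at its end, in the units of the state.
- get_state(): the state, without advancing time (a new reading comes with each control period).
- snapshot(name): name is "side" or "top" or "wrist"; returns a dict with "img" (384x512x3 uint8, red, green, blue), "vertical_fov" (degrees; the focal length in pixels is half the picture's height over the tangent of half this angle, whatever the lens; pixels are square), "cx", "cy" (the principal point, pixels), "extrinsics" (4x4, takes a point from camera to world coordinates). Camera axes: x right, y up, looking along -z (the intrinsics and any distortion apply to the point x, -y, -z); pixel columns grow to the right and rows downward; lengths in m; the calibration is good to about 2 mm. A picture is of the moment at which its call begins. There is no depth.
- finish_job(): hands the job in; it is judged then, once.
The state is a dict: "clock": time; "q": joint angles; "qd": joint speeds; "joint_torque": joint torques, N m; "tool_pos": TCP position; "eef_rot": TCP orientation; "contact_force": force on the tool from outside, world axes, zero at the start; "moment": the same for the moment, N m; "opening": opening from 0.0 (shut) to 1.0 (fully open); "finger_force": force on a finger pad.
Only numpy, scipy, OpenCV 4.12 (cv2) and the standard library are available. Lean on these libraries where they do the work, as an engineer would, in place of code of your own. Each camera call takes 0.05 s, during which the arm holds its last target. There are 200 camera calls.

### The job

The two right-hand burners of the gas hob have been taken apart and washed, and their parts are on the draining board. Put them back together: on each bare burner base set the flame crown of its size, and on each crown the matching black cap, so that every part is seated level on the one below. Do not disturb the soap bottle, the pepper mill or the spatula.

Things in the scene. Friction and masses are not known exactly. Their poses are not given: they have to be found in the camera images.
- small_crown: flame crown of the small burner, loose: round, aluminium, 46 mm across, 23 mm high, about 60 g. Skirt 0 to 9 mm high, 42 mm outside, 36 mm inside, hollow; flange with dark slots, 9 to 18 mm high, 46 mm across (grip here); raised land on top, 32 mm across, 5 mm high, chamfered 2.5 mm, with a dark mouth. Origin: centre of the underside; z up. Starts right way up on the board.
- medium_crown: flame crown of the medium burner, loose: round, aluminium, 64 mm across, 23 mm high, about 130 g. Skirt 0 to 9 mm high, 60 mm outside, 54 mm inside, hollow; flange with dark slots, 9 to 18 mm high, 64 mm across (grip here); raised land on top, 50 mm across, 5 mm high, chamfered 2.5 mm, with a dark mouth. Origin: centre of the underside; z up. Starts right way up on the board.
- small_cap: cap of the small burner, loose: plain black disc, 49 mm across, 8 mm thick (9 in the middle), about 50 g. Its down-turned rim (42 mm inside, 4 mm deep) goes over the land of the small crown with 5 mm play all round. Origin: centre of the underside; z up. Seated, it is 19 mm above the crown's origin. Starts right way up on the board.
- medium_cap: cap of the medium burner, loose: plain black disc, 67 mm across, 8 mm thick (9 in the middle), about 120 g. Its down-turned rim (60 mm inside, 4 mm deep) goes over the land of the medium crown with 5 mm play all round. Origin: centre of the underside; z up. Seated, it is 19 mm above the crown's origin. Starts right way up on the board.
- small_burner: bare base of the small gas burner, fixed in the hob: dark steel spill ring 66 mm across, 6 mm high, with an aluminium boss in its middle, 26 mm across, 7 mm above the ring, top edge chamfered 2.5 mm. Origin: centre of the ring's underside, on the hob's tray; z up. The small crown goes over the boss with 5 mm play all round; seated, its foot rests on the ring, 6 mm above this origin.
- medium_burner: bare base of the medium gas burner, fixed in the hob: dark steel spill ring 84 mm across, 6 mm high, with an aluminium boss in its middle, 44 mm across, 7 mm above the ring, top edge chamfered 2.5 mm. Origin: centre of the ring's underside, on the hob's tray; z up. The medium crown goes over the boss with 5 mm play all round; seated, its foot rests on the ring, 6 mm above this origin.
- hob: gas hob, fixed, steel, 510 (x) by 580 mm (y). Origin: centre of its underside, on the worktop. Tray 6 mm high, rim 10, four knobs 40 mm high along the far (+x) edge. Left half (+y) complete: a black pan support, its top 48 mm high, over y = 13 to 277 mm. Right half: two bare burner bases at y = -145 mm, x = -115 and +95 mm (which is which varies).
- soap: bystander: amber soap bottle, 62 mm across, 190 mm high, 0.45 kg. Origin: centre of its underside; z up. It stands beyond the wooden draining board (fixed, 320 by 275 mm, 12 mm thick) that lies right of the hob and holds the four loose parts, about 140 mm apart in two rows.
- mill: bystander: dark wooden pepper mill standing beyond the board, 54 mm across, 160 mm high, 0.3 kg. Origin: centre of its underside; z up. (The other pan support, 42 mm high, lies flat on the worktop far to the right, y below -0.5 m.)
- spatula: bystander: spatula with a wooden handle lying on the worktop to the right of the draining board, 190 mm long, its x axis along its length. Origin: centre of its underside.
Not all that is in view belongs to the job. What is shaped like the small_cap but pink or white is not meant.

How it is judged:
By the outcome, as a careful person would: the job done as asked, in the order asked, and still so for the second after the job is handed in, with the robot touching nothing.
It also fails if it takes over 99 s, if anything falls off the work surface, if the arm or the gripper's body presses on something with over 40 N, if the wrist force passes 120 N, or if a joint passes its speed limit or range.

## Working session

There is one attempt and no reset: what is moved stays moved. The work goes in short steps, Python scripts to look and compute and a tool call to move; the robot and the scene stay as the last step left them, time stands still between calls to the robot, and variables do not carry over. Pictures are saved under pics/ and viewed, at most 14 in all, crops included, and the job is handed in when it is done.

Besides the shell and the picture viewer there is one more tool, called after "Request:" as name([rows], argument=value, ...), one row to a line, values as JSON. send_rows: Moves the arm, as the interface text tells. Its arguments: {"type":"object","properties":{"motion":{"type":"array"},"grip_force":{"type":"number"}},"required":["motion"]}

```bash
mkdir -p pics; cat > h.py <<'E'
from plant import *
import numpy as np, cv2
from scipy.spatial.transform import Rotation as R
def save(s,n,crop=None,sc=1):
    im=s["img"][:,:,::-1]
    if crop: a,b,c,d=crop; im=im[b:d,a:c]
    cv2.imwrite(f"pics/{n}.png",cv2.resize(im,None,fx=sc,fy=sc,interpolation=cv2.INTER_CUBIC))
def ray(s,uv,z):
    f=192/np.tan(np.radians(s["vertical_fov"])/2)
    E=np.array(s["extrinsics"]); 
    d=E[:3,:3]@np.array([(uv[0]-s["cx"])/f,-(uv[1]-s["cy"])/f,-1]); o=E[:3,3]
    return o+d*(z-o[2])/d[2]
def proj(s,p):
    f=192/np.tan(np.radians(s["vertical_fov"])/2)
    E=np.array(s["extrinsics"]); c=E[:3,:3].T@(np.array(p)-E[:3,3])
    return s["cx"]+f*c[0]/-c[2], s["cy"]-f*c[1]/-c[2]
E
python3 - <<'E'
from h import *
st=get_state(); print({k:np.round(v,3) for k,v in st.items()})
for n in("top","side"):
    s=snapshot(n); print(n,{k:(np.round(v,3) if k!="img" else 0) for k,v in s.items()}); save(s,n+"0",None,1.5)
E
```

```text
{'clock': np.float64(0.0), 'q': array([-1.181,  0.69 , -0.195,  1.566,  0.157,  0.902, -0.215]), 'qd': array([ 0.   ,  0.002, -0.002, -0.002, -0.001, -0.001, -0.001]), 'joint_torque': array([ 0.0000e+00, -5.2757e+01, -1.2670e+00, -1.5343e+01, -5.3000e-02,
        6.0000e-03,  0.0000e+00]), 'tool_pos': array([0.218, 0.585, 0.249]), 'eef_rot': array([ 0.177,  0.984, -0.001, -0.   ]), 'contact_force': array([ 1.   ,  0.574, -0.275]), 'moment': array([ 0.012, -0.01 , -0.007]), 'finger_force': np.float64(0.0), 'opening': np.float64(1.004)}
top {'img': 0, 'vertical_fov': np.float64(50.808), 'cx': np.float64(250.93), 'cy': np.float64(190.845), 'extrinsics': array([[-0.012,  0.992, -0.124,  0.459],
       [-1.   , -0.011,  0.01 , -0.047],
       [ 0.008,  0.124,  0.992,  1.051],
       [ 0.   ,  0.   ,  0.   ,  1.   ]])}
side {'img': 0, 'vertical_fov': np.float64(49.961), 'cx': np.float64(261.541), 'cy': np.float64(193.947), 'extrinsics': array([[ 0.774,  0.452, -0.444,  0.146],
       [-0.633,  0.57 , -0.523, -0.634],
       [ 0.017,  0.686,  0.727,  0.799],
       [ 0.   ,  0.   ,  0.   ,  1.   ]])}
```

View pics/top0.png

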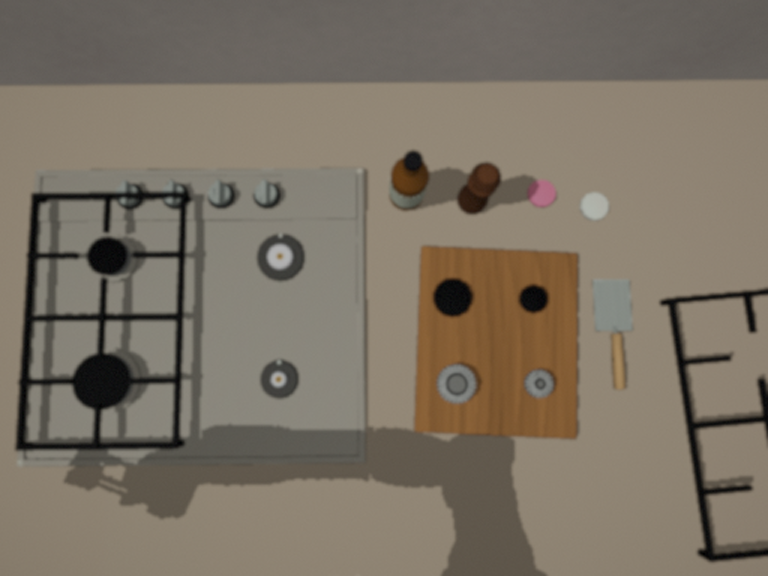

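View pics/side0.png

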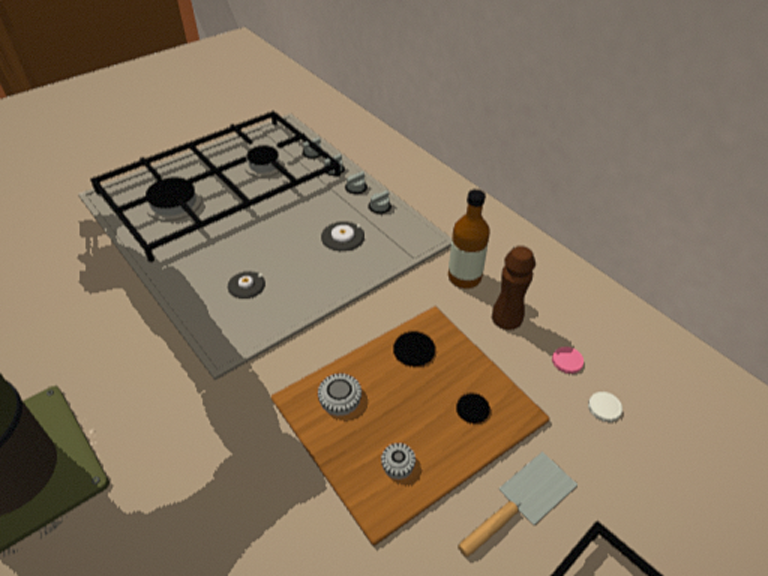

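Top view (1.5x pixels), candidates:
- **Small cap:** black disc at (533,298). Look-alikes are the pink disc (542,193), the white disc (594,206) and the fitted caps on the left at (107,256) and (102,381). The bigger black disc at (453,297) is the medium cap.
- **Crowns:** medium at (457,384), small at (540,383).
- **Bases:** the far one (280,257) is larger, so medium. The near one (279,379) is small.

Next I measure these and check with one close crop.

```bash
cat > m.py <<'E'
from h import *
import sys
seeds={"mcap":(.45,-.3),}
def blob(s,mask,uv,r=45):
    n,l,st,c=cv2.connectedComponentsWithStats(mask.astype(np.uint8))
    k=[i for i in range(1,n) if st[i,4]>60 and np.hypot(*(c[i]-uv))<r]
    i=max(k,key=lambda i:st[i,4]); cn=max(cv2.findContours((l==i).astype(np.uint8),0,2)[0],key=len)
    return cv2.fitEllipse(cv2.convexHull(cn)) 
E
python3 - <<'E'
from m import *
px={"top":dict(mcap=(302,198),scap=(355,199),mcr=(305,256),scr=(360,255),mb=(187,171),sb=(186,253)),
"side":dict(mcap=(276,232),scap=(315,272),mcr=(226,262),scr=(265,307),mb=(229,157),sb=(164,190))}
dia=dict(mcap=.067,scap=.049,mcr=.064,scr=.046,mb=.084,sb=.066)
for n in px:
    s=snapshot(n); im=s["img"].astype(int); hsv=cv2.cvtColor(s["img"],cv2.COLOR_RGB2HSV); v=hsv[...,2]
    for k,uv in px[n].items():
        z=.020 if "cap" in k else .027 if "cr" in k else .012
        if "cap" in k: m=v<40
        elif "cr" in k: m=(hsv[...,1]<90)
        else: m=(v<105)|((hsv[...,1]>0)&False)
        try:
            e=blob(s,m,uv,15); print(n,k,np.round(e[0],1),np.round(e[1],1),np.round(ray(s,e[0],z)*1000,1))
        except Exception as ex: print(n,k,ex)
    if n=="top":
        save(s,"crop_top",(160,145,390,285),3.4)
E
```

```text
top mcap [301.5 197.8] [23.2 23.8] [ 567.9 -187.3   20. ]
top scap [355.4 198.8] [16.1 17.1] [ 563.8 -325.9   20. ]
top mcr [304.  255.5] [26.4 26.8] [ 421.9 -188.5   27. ]
top scr [359.1 255.4] [19.2 20.2] [ 420.4 -327.    27. ]
top mb [187.  171.1] [31.5 32.1] [642.1 108.1  12. ]
top sb [186.  252.3] [25.2 25.8] [433.  108.9  12. ]
side mcap [276.  232.4] [22.6 27. ] [ 569.2 -193.1   20. ]
side scap [315.1 272. ] [18.6 21.5] [ 564.7 -331.    20. ]
side mcr [226.1 262.4] [27.8 28.7] [ 423.5 -191.9   27. ]
side scr [265.1 306.7] [22.2 23.7] [ 422.6 -329.2   27. ]
side mb [228.2 157.4] [19.7 29. ] [643.2 102.3  12. ]
side sb [163.7 189.8] [17.9 25.2] [434.3 103.4  12. ]
```

View pics/crop_top.png

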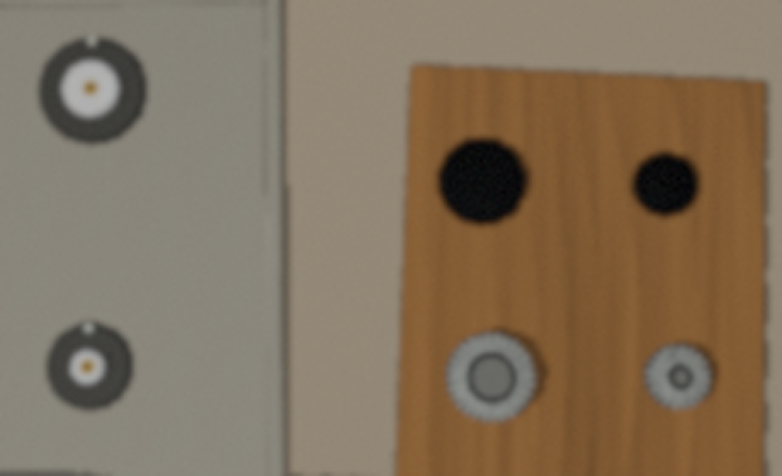

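The crop agrees with the description: the black discs at (482,180) and (665,183) are the caps, and the crowns are at (492,377) medium and (680,376) small. The far base is medium and the near one small. Moving now.

Request:
send_rows([
  {"rz": -0.12},
  {"rz": -0.12},
  {"rz": -0.116},
  {"x": -5},
  {"x": -5},
])

```text
schema error: expected keys x, y, z, rx, ry, rz, jaw
```

Request:
send_rows([
  {"x": -3,"y": -4},
  {"x": -3,"y": -4},
  {"x": -3,"y": -4},
  {"x": -1,"y": -4.8},
  {"y": -5},
])

```text
schema error: expected keys x, y, z, rx, ry, rz, jaw
```

Request:
send_rows([
  {"y": -5},
  {"y": -5},
  {"y": -5},
  {"y": -5},
  {"y": -5},
])

```text
schema error: expected keys x, y, z, rx, ry, rz, jaw
```

Request:
send_rows([
  {"x": 0,"y": 0,"z": 0,"rx": 0,"ry": 0,"rz": -0.12,"jaw": 8.8},
  {"x": 0,"y": 0,"z": 0,"rx": 0,"ry": 0,"rz": -0.12,"jaw": 8.8},
  {"x": 0,"y": 0,"z": 0,"rx": 0,"ry": 0,"rz": -0.116,"jaw": 8.8},
  {"x": -5,"y": 0,"z": 0,"rx": 0,"ry": 0,"rz": 0,"jaw": 8.8},
  {"x": -5,"y": 0,"z": 0,"rx": 0,"ry": 0,"rz": 0,"jaw": 8.8},
])

```text
clock: 0.7
tool_pos: [0.317, 0.5866, 0.2499]
eef_rot: [-0.002, 1.0, 0.0, -0.001]
contact_force: [0.2, 0.3, -0.5]
opening: 0.999
finger_force: 0.0
```

Request:
send_rows([
  {"x": -3,"y": -4,"z": 0,"rx": 0,"ry": 0,"rz": 0,"jaw": 8.8},
  {"x": -3,"y": -4,"z": 0,"rx": 0,"ry": 0,"rz": 0,"jaw": 8.8},
  {"x": -3,"y": -4,"z": 0,"rx": 0,"ry": 0,"rz": 0,"jaw": 8.8},
  {"x": -1,"y": -4.8,"z": 0,"rx": 0,"ry": 0,"rz": 0,"jaw": 8.8},
  {"x": 0,"y": -5,"z": 0,"rx": 0,"ry": 0,"rz": 0,"jaw": 8.8},
])

```text
clock: 1.2
tool_pos: [0.4199, 0.3656, 0.2493]
eef_rot: [0.001, 1.0, 0.0, 0.001]
contact_force: [-0.5, -0.1, 0.2]
opening: 1.0
finger_force: 0.0
```

Request:
send_rows([
  {"x": 0,"y": -5,"z": 0,"rx": 0,"ry": 0,"rz": 0,"jaw": 8.8},
  {"x": 0,"y": -5,"z": 0,"rx": 0,"ry": 0,"rz": 0,"jaw": 8.8},
  {"x": 0,"y": -5,"z": 0,"rx": 0,"ry": 0,"rz": 0,"jaw": 8.8},
  {"x": 0,"y": -5,"z": 0,"rx": 0,"ry": 0,"rz": 0,"jaw": 8.8},
  {"x": 0,"y": -5,"z": 0,"rx": 0,"ry": 0,"rz": 0,"jaw": 8.8},
])

```text
clock: 1.7
tool_pos: [0.4176, 0.116, 0.2498]
eef_rot: [-0.0, 1.0, -0.0, 0.0]
contact_force: [1.4, -0.3, 0.2]
opening: 1.002
finger_force: 0.0
```

```bash
python3 - <<'E'
from h import *
s=snapshot("wrist"); save(s,"w1",None,1.2); st=get_state(); print(st["tool_pos"],s["vertical_fov"],s["cx"],s["cy"],np.round(s["extrinsics"],3))
print("sb",proj(s,(.4335,.106,.012)),"mb",proj(s,(.6425,.105,.012)))
E
```

```text
[0.41637801 0.10497611 0.24903307] 60.38139939047544 250.06257929090455 187.53558582327966 [[-0.    -0.957 -0.29   0.343]
 [ 1.    -0.     0.     0.116]
 [-0.    -0.29   0.957  0.383]
 [ 0.     0.     0.     1.   ]]
sb (np.float64(241.3233204803508), np.float64(169.08265633964575)) mb (np.float64(241.72830240276343), np.float64(320.90720881558445))
```

View pics/w1.png

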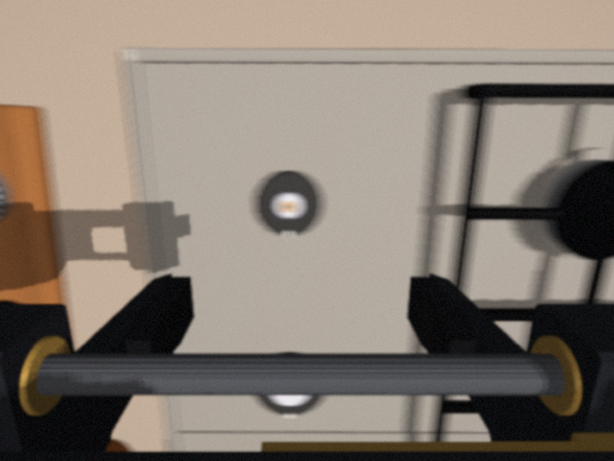

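Wrist view: the small base is at (289,203) in the 1.2x picture, matching the prediction of (241,169) in raw pixels within about 1 mm. So the average of the top and side estimates is good. On to the medium crown.

Request:
send_rows([
  {"x": 0,"y": -5,"z": 0,"rx": 0,"ry": 0,"rz": 0,"jaw": 8.8},
  {"x": 0,"y": -5,"z": 0,"rx": 0,"ry": 0,"rz": 0,"jaw": 8.8},
  {"x": 0,"y": -5,"z": 0,"rx": 0,"ry": 0,"rz": 0,"jaw": 8.8},
  {"x": 0,"y": -5,"z": 0,"rx": 0,"ry": 0,"rz": 0,"jaw": 8.8},
  {"x": 0,"y": -5,"z": 0,"rx": 0,"ry": 0,"rz": 0,"jaw": 8.8},
])

```text
clock: 2.25
tool_pos: [0.4178, -0.1339, 0.2498]
eef_rot: [-0.0, 1.0, 0.0, 0.0]
contact_force: [1.5, 0.3, 0.5]
opening: 0.997
finger_force: 0.0
```

Request:
send_rows([
  {"x": -0.6,"y": -4.5,"z": 0,"rx": 0,"ry": 0,"rz": 0,"jaw": 8.8},
  {"x": 0,"y": 0,"z": 4,"rx": 0,"ry": 0,"rz": 0,"jaw": 8.8},
  {"x": 0,"y": 0,"z": 0,"rx": 0,"ry": 0,"rz": 0,"jaw": 8.8},
  {"x": 0,"y": 0,"z": 0,"rx": 0,"ry": 0,"rz": 0,"jaw": 8.8},
  {"x": 0,"y": 0,"z": 0,"rx": 0,"ry": 0,"rz": 0,"jaw": 8.8},
])

```text
clock: 2.75
tool_pos: [0.4247, -0.1755, 0.2108]
eef_rot: [-0.002, 1.0, 0.0, 0.001]
contact_force: [1.0, -0.2, 0.9]
opening: 0.997
finger_force: 0.0
```

```bash
cat > w.py <<'E'
from m import *
def look(name,p,thr,z,r=25):
    s=snapshot("wrist"); hsv=cv2.cvtColor(s["img"],cv2.COLOR_RGB2HSV)
    m=thr(hsv); uv=proj(s,p); 
    st=get_state(); print("tcp",np.round(st["tool_pos"],4),"pred",np.round(uv,1))
    e=None
    try: e=blob(s,m,uv,r); print("ell",np.round(e[0],1),np.round(e[1],1),"->",np.round(ray(s,e[0],z),4))
    except Exception as ex: print(ex)
    save(s,name,None,1.2)
E
python3 - <<'E'
from w import *
look("w2",(.4227,-.190,.027),lambda h:h[...,1]<70,.027)
E
```

```text
tcp [ 0.4248 -0.1757  0.2109] pred [235.2 164.1]
ell [237.2 164.8] [64.4 65.7] -> [ 0.4234 -0.1881  0.027 ]
```

View pics/w2.png

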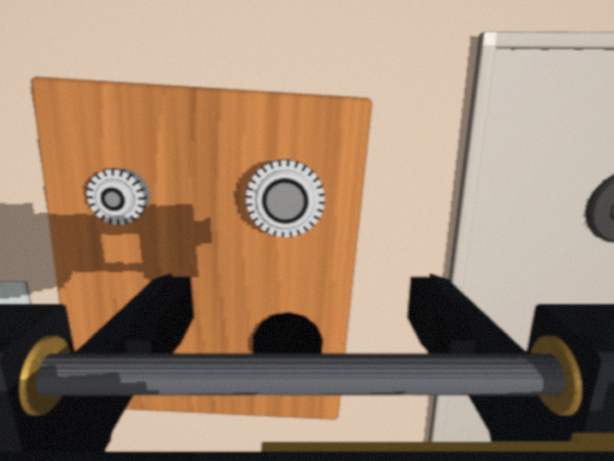

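The wrist view shows the medium crown at (285,198) in the 1.2x picture, computed as (0.423,-0.189). The small crown is at (117,196) and nothing blocks the descent.

Request:
send_rows([
  {"x": 0.15,"y": -1.3,"z": 4,"rx": 0,"ry": 0,"rz": 0,"jaw": 8.8},
  {"x": 0,"y": 0,"z": 4,"rx": 0,"ry": 0,"rz": 0,"jaw": 8.8},
  {"x": 0,"y": 0,"z": 4,"rx": 0,"ry": 0,"rz": 0,"jaw": 8.8},
  {"x": 0,"y": 0,"z": 3,"rx": 0,"ry": 0,"rz": 0,"jaw": 8.8},
  {"x": 0,"y": 0,"z": 1.5,"rx": 0,"ry": 0,"rz": 0,"jaw": 8.8},
])

```text
clock: 3.3
tool_pos: [0.423, -0.1888, 0.0435]
eef_rot: [-0.002, 1.0, 0.0, -0.0]
contact_force: [-0.2, 0.4, 0.8]
opening: 0.997
finger_force: 0.0
```

Request:
send_rows([
  {"x": 0,"y": 0,"z": 1,"rx": 0,"ry": 0,"rz": 0,"jaw": 8.8},
  {"x": 0,"y": 0,"z": 0.5,"rx": 0,"ry": 0,"rz": 0,"jaw": 8.8},
  {"x": 0,"y": 0,"z": 0.4,"rx": 0,"ry": 0,"rz": 0,"jaw": 8.8},
  {"x": 0,"y": 0,"z": 0,"rx": 0,"ry": 0,"rz": 0,"jaw": 8.8},
  {"x": 0,"y": 0,"z": 0,"rx": 0,"ry": 0,"rz": 0,"jaw": 8.8},
])

```text
clock: 3.8
tool_pos: [0.4233, -0.1903, 0.0267]
eef_rot: [-0.0, 1.0, -0.0, 0.001]
contact_force: [-0.1, 0.3, 0.5]
opening: 0.998
finger_force: 0.0
```

Request:
send_rows([
  {"x": 0,"y": 0,"z": 0,"rx": 0,"ry": 0,"rz": 0,"jaw": 5.5},
  {"x": 0,"y": 0,"z": 0,"rx": 0,"ry": 0,"rz": 0,"jaw": 5.5},
  {"x": 0,"y": 0,"z": 0,"rx": 0,"ry": 0,"rz": 0,"jaw": 5.5},
  {"x": 0,"y": 0,"z": 0,"rx": 0,"ry": 0,"rz": 0,"jaw": 5.5},
  {"x": 0,"y": 0,"z": 0,"rx": 0,"ry": 0,"rz": 0,"jaw": 5.5},
], grip_force=15)

```text
clock: 4.3
tool_pos: [0.4228, -0.19, 0.0261]
eef_rot: [-0.0, 1.0, 0.0, -0.0]
contact_force: [-1.1, 0.3, 3.3]
opening: 0.721
finger_force: 15.0
```

Request:
send_rows([
  {"x": 0,"y": 0,"z": 0,"rx": 0,"ry": 0,"rz": 0,"jaw": 5.5},
  {"x": 0,"y": 0,"z": 0,"rx": 0,"ry": 0,"rz": 0,"jaw": 5.5},
  {"x": 0,"y": 0,"z": -1,"rx": 0,"ry": 0,"rz": 0,"jaw": 5.5},
  {"x": 0,"y": 0,"z": -2,"rx": 0,"ry": 0,"rz": 0,"jaw": 5.5},
  {"x": 0,"y": 0,"z": -3,"rx": 0,"ry": 0,"rz": 0,"jaw": 5.5},
])

```text
clock: 4.8
tool_pos: [0.4216, -0.1901, 0.0859]
eef_rot: [-0.0, 1.0, 0.0, -0.002]
contact_force: [-0.2, -0.2, -1.3]
opening: 0.721
finger_force: 15.0
```

Request:
send_rows([
  {"x": -2.2,"y": 3,"z": -2,"rx": 0,"ry": 0,"rz": 0,"jaw": 5.5},
  {"x": -2.7,"y": 3.7,"z": -1,"rx": 0,"ry": 0,"rz": 0,"jaw": 5.5},
  {"x": -2.7,"y": 3.7,"z": 0,"rx": 0,"ry": 0,"rz": 0,"jaw": 5.5},
  {"x": -2.7,"y": 3.7,"z": 0,"rx": 0,"ry": 0,"rz": 0,"jaw": 5.5},
  {"x": -2.7,"y": 3.7,"z": 0,"rx": 0,"ry": 0,"rz": 0,"jaw": 5.5},
])

```text
clock: 5.3
tool_pos: [0.5531, -0.0112, 0.1165]
eef_rot: [0.0, 1.0, -0.0, -0.001]
contact_force: [0.3, -0.6, -2.0]
opening: 0.722
finger_force: 15.0
```

Request:
send_rows([
  {"x": -2.7,"y": 3.7,"z": 0,"rx": 0,"ry": 0,"rz": 0,"jaw": 5.5},
  {"x": -2.7,"y": 3.7,"z": 0,"rx": 0,"ry": 0,"rz": 0,"jaw": 5.5},
  {"x": -2.7,"y": 3.7,"z": 0,"rx": 0,"ry": 0,"rz": 0,"jaw": 5.5},
  {"x": -0.9,"y": 0.6,"z": 0,"rx": 0,"ry": 0,"rz": 0,"jaw": 5.5},
  {"x": 0,"y": 0,"z": 0,"rx": 0,"ry": 0,"rz": 0,"jaw": 5.5},
])

```text
clock: 5.8
tool_pos: [0.6431, 0.107, 0.1159]
eef_rot: [-0.001, 1.0, 0.001, -0.0]
contact_force: [-0.1, -0.2, -1.6]
opening: 0.717
finger_force: 15.0
```

Request:
send_rows([
  {"x": 0,"y": 0,"z": 0,"rx": 0,"ry": 0,"rz": 0,"jaw": 5.5},
  {"x": 0,"y": 0,"z": 0,"rx": 0,"ry": 0,"rz": 0,"jaw": 5.5},
  {"x": 0,"y": 0,"z": 0,"rx": 0,"ry": 0,"rz": 0,"jaw": 5.5},
  {"x": 0,"y": 0,"z": 0,"rx": 0,"ry": 0,"rz": 0,"jaw": 5.5},
  {"x": 0,"y": 0,"z": 0,"rx": 0,"ry": 0,"rz": 0,"jaw": 5.5},
])

```text
clock: 6.3
tool_pos: [0.6424, 0.1043, 0.116]
eef_rot: [0.0, 1.0, 0.0, -0.0]
contact_force: [0.3, 0.9, -1.1]
opening: 0.72
finger_force: 15.0
```

```bash
python3 - <<'E'
from h import *
st=get_state();print(np.round(st["tool_pos"],4),st["opening"])
s=snapshot("wrist"); print(proj(s,(.6425,.105,.012)));save(s,"w3",None,1.2)
E
```

```text
[0.6424 0.1043 0.116 ] 0.7198916006405537
(np.float64(250.84274266190215), np.float64(190.630862681299))
```

View pics/w3.png

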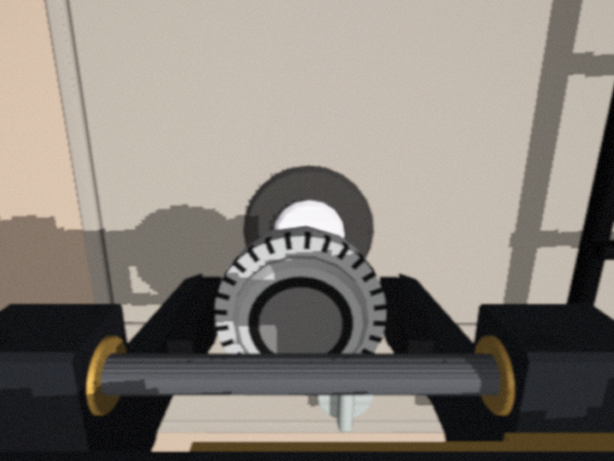

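The wrist view shows the held crown centred at about u=300, while the dark ring spans u=245 to 373, centre 309. The ring therefore looks about 5 mm further towards +y. I'll fit the arc to check.

```bash
cat > ring.py <<'E'
from h import *
from scipy.optimize import least_squares
def ring(uv,rad,vmax=110,name=None,z=.012,up=0):
    """outer edge of dark ring by radial scan in upper half"""
    s=snapshot("wrist"); g=cv2.cvtColor(s["img"],cv2.COLOR_RGB2GRAY).astype(float); g=cv2.GaussianBlur(g,(0,0),1)
    c=ray(s,uv,z)[:2] if uv is not None else None
    P=[]
    for a in np.radians(np.arange(-95,96,5)):   # toward -x (image up)
        rr=np.linspace(rad*.7,rad*1.35,60); pr=[]
        for r in rr:
            u,v=proj(s,(c[0]-r*np.cos(a),c[1]+r*np.sin(a),z)); pr.append(g[int(round(v)),int(round(u))] if 0<=v<383 and 0<=u<511 else np.nan)
        d=np.gradient(np.array(pr)); i=np.nanargmax(d)
        if d[i]>4: P.append([c[0]-rr[i]*np.cos(a),c[1]+rr[i]*np.sin(a)])
    P=np.array(P); f=least_squares(lambda p:np.hypot(P[:,0]-p[0],P[:,1]-p[1])-rad,c,loss="soft_l1",f_scale=.001)
    print("ring",np.round(f.x,4),len(P),"rms",np.sqrt(np.mean(f.fun**2))); return f.x
E
python3 - <<'E'
from ring import *
ring((257.5,191),.042)
print(np.round(get_state()["tool_pos"],4))
E
```

```text
ring [0.6449 0.1089] 39 rms 0.0011066977074944487
[0.6425 0.1047 0.116 ]
```

Request:
send_rows([
  {"x": -0.1,"y": 0.35,"z": 2,"rx": 0,"ry": 0,"rz": 0,"jaw": 5.5},
  {"x": 0,"y": 0,"z": 2.5,"rx": 0,"ry": 0,"rz": 0,"jaw": 5.5},
  {"x": 0,"y": 0,"z": 1.5,"rx": 0,"ry": 0,"rz": 0,"jaw": 5.5},
  {"x": 0,"y": 0,"z": 1,"rx": 0,"ry": 0,"rz": 0,"jaw": 5.5},
  {"x": 0,"y": 0,"z": 0,"rx": 0,"ry": 0,"rz": 0,"jaw": 5.5},
])

```text
clock: 6.9
tool_pos: [0.6427, 0.108, 0.0445]
eef_rot: [-0.0, 1.0, -0.0, -0.001]
contact_force: [-0.8, -0.2, -1.7]
opening: 0.718
finger_force: 15.0
```

```bash
python3 - <<'E'
from h import *
st=get_state();print(np.round(st["tool_pos"],4))
s=snapshot("wrist"); save(s,"w4",None,1.2)
E
```

```text
[0.6427 0.108  0.0445]
```

View pics/w4.png

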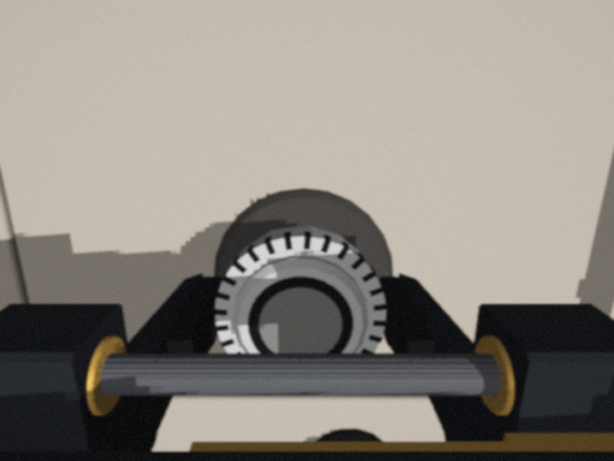

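The ring now spans u=216 to 391, centre 303.5, against 300.5 for the crown, so about 1 mm remains. I'll nudge and lower.

Request:
send_rows([
  {"x": -0.05,"y": 0.1,"z": 0.4,"rx": 0,"ry": 0,"rz": 0,"jaw": 5.5},
  {"x": 0,"y": 0,"z": 0.5,"rx": 0,"ry": 0,"rz": 0,"jaw": 5.5},
  {"x": 0,"y": 0,"z": 0.4,"rx": 0,"ry": 0,"rz": 0,"jaw": 5.5},
  {"x": 0,"y": 0,"z": 0.3,"rx": 0,"ry": 0,"rz": 0,"jaw": 5.5},
  {"x": 0,"y": 0,"z": 0,"rx": 0,"ry": 0,"rz": 0,"jaw": 5.5},
])

```text
clock: 7.45
tool_pos: [0.6437, 0.1092, 0.0294]
eef_rot: [-0.0, 1.0, -0.0, -0.001]
contact_force: [0.3, 0.2, -1.4]
opening: 0.719
finger_force: 15.0
```

Request:
send_rows([
  {"x": 0,"y": 0,"z": 0.15,"rx": 0,"ry": 0,"rz": 0,"jaw": 5.5},
  {"x": 0,"y": 0,"z": 0.1,"rx": 0,"ry": 0,"rz": 0,"jaw": 5.5},
  {"x": 0,"y": 0,"z": 0,"rx": 0,"ry": 0,"rz": 0,"jaw": 5.5},
  {"x": 0,"y": 0,"z": 0,"rx": 0,"ry": 0,"rz": 0,"jaw": 5.5},
  {"x": 0,"y": 0,"z": 0,"rx": 0,"ry": 0,"rz": 0,"jaw": 5.5},
])

```text
clock: 7.95
tool_pos: [0.6442, 0.1094, 0.0275]
eef_rot: [-0.0, 1.0, 0.0, -0.0]
contact_force: [-0.0, -0.3, -1.5]
opening: 0.721
finger_force: 15.0
```

Request:
send_rows([
  {"x": 0,"y": 0,"z": 0.1,"rx": 0,"ry": 0,"rz": 0,"jaw": 5.5},
  {"x": 0,"y": 0,"z": 0,"rx": 0,"ry": 0,"rz": 0,"jaw": 5.5},
  {"x": 0,"y": 0,"z": 0,"rx": 0,"ry": 0,"rz": 0,"jaw": 8.8},
  {"x": 0,"y": 0,"z": 0,"rx": 0,"ry": 0,"rz": 0,"jaw": 8.8},
  {"x": 0,"y": 0,"z": 0,"rx": 0,"ry": 0,"rz": 0,"jaw": 8.8},
])

```text
clock: 8.45
tool_pos: [0.6443, 0.1095, 0.0266]
eef_rot: [-0.0, 1.0, 0.0, 0.0]
contact_force: [-0.0, -0.3, -0.2]
opening: 0.967
finger_force: 0.0
```

Request:
send_rows([
  {"x": 0,"y": 0,"z": 0,"rx": 0,"ry": 0,"rz": 0,"jaw": 8.8},
  {"x": 0,"y": 0,"z": -1,"rx": 0,"ry": 0,"rz": 0,"jaw": 8.8},
  {"x": 0,"y": 0,"z": -3,"rx": 0,"ry": 0,"rz": 0,"jaw": 8.8},
  {"x": 0,"y": 0,"z": -4,"rx": 0,"ry": 0,"rz": 0,"jaw": 8.8},
  {"x": 2,"y": -2,"z": -4,"rx": 0,"ry": 0,"rz": 0,"jaw": 8.8},
])

```text
clock: 8.95
tool_pos: [0.626, 0.0932, 0.1486]
eef_rot: [-0.002, 1.0, 0.002, 0.002]
contact_force: [1.0, 0.0, 0.7]
opening: 1.0
finger_force: 0.0
```

Request:
send_rows([
  {"x": 2,"y": -4.1,"z": -0.4,"rx": 0,"ry": 0,"rz": 0,"jaw": 8.8},
  {"x": 2,"y": -4.1,"z": -0.4,"rx": 0,"ry": 0,"rz": 0,"jaw": 8.8},
  {"x": 2,"y": -4.1,"z": -0.4,"rx": 0,"ry": 0,"rz": 0,"jaw": 8.8},
  {"x": 2,"y": -4.1,"z": -0.4,"rx": 0,"ry": 0,"rz": 0,"jaw": 8.8},
  {"x": 2,"y": -4.1,"z": -0.4,"rx": 0,"ry": 0,"rz": 0,"jaw": 8.8},
])

```text
clock: 9.45
tool_pos: [0.5235, -0.1173, 0.1675]
eef_rot: [-0.0, 1.0, -0.0, 0.0]
contact_force: [0.2, -0.0, -0.6]
opening: 0.997
finger_force: 0.0
```

Request:
send_rows([
  {"x": 2,"y": -4.1,"z": -0.2,"rx": 0,"ry": 0,"rz": 0,"jaw": 8.8},
  {"x": 2,"y": -4.1,"z": 0,"rx": 0,"ry": 0,"rz": 0,"jaw": 8.8},
  {"x": 2,"y": -4.1,"z": 0,"rx": 0,"ry": 0,"rz": 0,"jaw": 8.8},
  {"x": 2,"y": -4.1,"z": 0,"rx": 0,"ry": 0,"rz": 0,"jaw": 8.8},
  {"x": 2,"y": -4.1,"z": 0,"rx": 0,"ry": 0,"rz": 0,"jaw": 8.8},
])

```text
clock: 9.95
tool_pos: [0.4234, -0.3225, 0.1693]
eef_rot: [-0.0, 1.0, -0.0, 0.0]
contact_force: [0.1, -0.6, 0.8]
opening: 0.998
finger_force: 0.0
```

Request:
send_rows([
  {"x": 0,"y": 0,"z": 0,"rx": 0,"ry": 0,"rz": 0,"jaw": 8.8},
  {"x": 0,"y": 0,"z": 0,"rx": 0,"ry": 0,"rz": 0,"jaw": 8.8},
  {"x": 0,"y": 0,"z": 0,"rx": 0,"ry": 0,"rz": 0,"jaw": 8.8},
  {"x": 0,"y": 0,"z": 0,"rx": 0,"ry": 0,"rz": 0,"jaw": 8.8},
  {"x": 0,"y": 0,"z": 0,"rx": 0,"ry": 0,"rz": 0,"jaw": 8.8},
])

```text
clock: 10.45
tool_pos: [0.4252, -0.3194, 0.1686]
eef_rot: [-0.001, 1.0, 0.0, -0.0]
contact_force: [-0.5, -0.5, 0.1]
opening: 1.0
finger_force: 0.0
```

```bash
python3 - <<'E'
from w import *
look("w5",(.421,-.3275,.027),lambda h:h[...,1]<70,.027)
s=snapshot("side"); save(s,"s5",(120,90,390,350),2.2)
s=snapshot("top"); save(s,"t5",(150,140,230,200),6)
E
```

```text
tcp [ 0.425  -0.3196  0.1685] pred [240.4 172.8]
OpenCV(4.12.0) /io/opencv/modules/imgproc/src/shapedescr.cpp:361: error: (-201:Incorrect size of input array) There should be at least 5 points to fit the ellipse in function 'fitEllipseNoDirect'
```

View pics/s5.png

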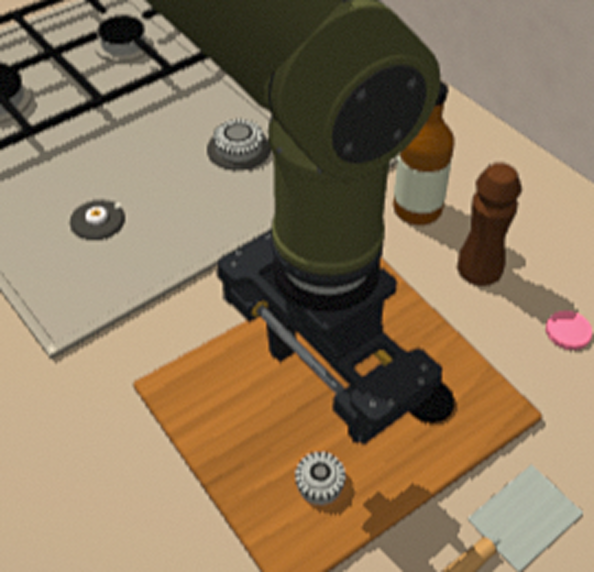

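The side view shows the medium crown sitting level on the far base at (238,140). The small crown is at (320,475).

```bash
python3 - <<'E'
from w import *
s=snapshot("wrist");g=cv2.cvtColor(s["img"],cv2.COLOR_RGB2HSV)
m=((g[...,1]<110)).astype(np.uint8); m[:110]=0;m[235:]=0;m[:,:180]=0;m[:,300:]=0
m=cv2.morphologyEx(m,cv2.MORPH_OPEN,np.ones((3,3)))
n,l,st,c=cv2.connectedComponentsWithStats(m)
for i in range(1,n):
  if st[i,4]>100: print(st[i],c[i],ray(s,(st[i,0]+st[i,2]/2,st[i,1]+st[i,3]/2),.027))
save(s,"w5",None,1.2)
E
```

```text
[ 215  149   56   54 2348] [242.34199319 175.19250426] [ 0.42321558 -0.32597964  0.027     ]
```

View pics/w5.png

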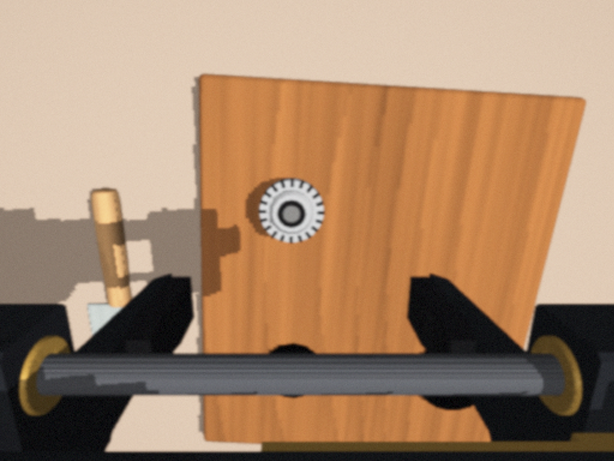

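The small crown is at (291,211) in the 1.2x picture, world (0.4228,-0.3263). Descending.

Request:
send_rows([
  {"x": 0.25,"y": -0.7,"z": 3,"rx": 0,"ry": 0,"rz": 0,"jaw": 8},
  {"x": 0,"y": 0,"z": 4,"rx": 0,"ry": 0,"rz": 0,"jaw": 8},
  {"x": 0,"y": 0,"z": 3,"rx": 0,"ry": 0,"rz": 0,"jaw": 8},
  {"x": 0,"y": 0,"z": 2,"rx": 0,"ry": 0,"rz": 0,"jaw": 8},
  {"x": 0,"y": 0,"z": 1,"rx": 0,"ry": 0,"rz": 0,"jaw": 8},
])

```text
clock: 11.15
tool_pos: [0.4211, -0.327, 0.0366]
eef_rot: [-0.0, 1.0, 0.001, -0.001]
contact_force: [0.9, 0.3, -0.1]
opening: 0.908
finger_force: 0.0
```

Request:
send_rows([
  {"x": 0,"y": 0,"z": 0.8,"rx": 0,"ry": 0,"rz": 0,"jaw": 8},
  {"x": 0,"y": 0,"z": 0.4,"rx": 0,"ry": 0,"rz": 0,"jaw": 8},
  {"x": 0,"y": 0,"z": 0,"rx": 0,"ry": 0,"rz": 0,"jaw": 3.8},
  {"x": 0,"y": 0,"z": 0,"rx": 0,"ry": 0,"rz": 0,"jaw": 3.8},
  {"x": 0,"y": 0,"z": 0,"rx": 0,"ry": 0,"rz": 0,"jaw": 3.8},
])

```text
clock: 11.65
tool_pos: [0.422, -0.328, 0.0271]
eef_rot: [0.0, 1.0, -0.0, 0.0]
contact_force: [0.2, -0.3, -0.2]
opening: 0.661
finger_force: 0.0
```

Request:
send_rows([
  {"x": 0,"y": 0,"z": 0,"rx": 0,"ry": 0,"rz": 0,"jaw": 3.8},
  {"x": 0,"y": 0,"z": 0,"rx": 0,"ry": 0,"rz": 0,"jaw": 3.8},
  {"x": 0,"y": 0,"z": 0,"rx": 0,"ry": 0,"rz": 0,"jaw": 3.8},
  {"x": 0,"y": 0,"z": 0,"rx": 0,"ry": 0,"rz": 0,"jaw": 3.8},
  {"x": 0,"y": 0,"z": 0,"rx": 0,"ry": 0,"rz": 0,"jaw": 3.8},
])

```text
clock: 12.15
tool_pos: [0.4219, -0.3278, 0.0268]
eef_rot: [-0.0, 1.0, -0.0, -0.0]
contact_force: [-0.4, 0.0, 5.4]
opening: 0.517
finger_force: 15.0
```

Request:
send_rows([
  {"x": 0,"y": 0,"z": -1,"rx": 0,"ry": 0,"rz": 0,"jaw": 3.8},
  {"x": 0,"y": 0,"z": -3,"rx": 0,"ry": 0,"rz": 0,"jaw": 3.8},
  {"x": 0,"y": 0,"z": -4,"rx": 0,"ry": 0,"rz": 0,"jaw": 3.8},
  {"x": 0,"y": 3,"z": -1,"rx": 0,"ry": 0,"rz": 0,"jaw": 3.8},
  {"x": 0,"y": 4.5,"z": 0,"rx": 0,"ry": 0,"rz": 0,"jaw": 3.8},
])

```text
clock: 12.65
tool_pos: [0.4227, -0.2555, 0.1185]
eef_rot: [0.003, 1.0, -0.002, 0.002]
contact_force: [0.9, 0.5, -1.4]
opening: 0.514
finger_force: 15.0
```

Request:
send_rows([
  {"x": -0.2,"y": 4.8,"z": 0,"rx": 0,"ry": 0,"rz": 0,"jaw": 3.8},
  {"x": -0.2,"y": 4.8,"z": 0,"rx": 0,"ry": 0,"rz": 0,"jaw": 3.8},
  {"x": -0.2,"y": 4.8,"z": 0,"rx": 0,"ry": 0,"rz": 0,"jaw": 3.8},
  {"x": -0.2,"y": 4.8,"z": 0,"rx": 0,"ry": 0,"rz": 0,"jaw": 3.8},
  {"x": -0.2,"y": 4.8,"z": 0,"rx": 0,"ry": 0,"rz": 0,"jaw": 3.8},
])

```text
clock: 13.15
tool_pos: [0.4315, -0.0108, 0.1168]
eef_rot: [-0.0, 1.0, 0.0, -0.0]
contact_force: [0.7, 0.5, -0.2]
opening: 0.514
finger_force: 15.0
```

Request:
send_rows([
  {"x": -0.2,"y": 4.8,"z": 0,"rx": 0,"ry": 0,"rz": 0,"jaw": 3.8},
  {"x": 0,"y": 4.5,"z": 0,"rx": 0,"ry": 0,"rz": 0,"jaw": 3.8},
  {"x": 0,"y": 3,"z": 0,"rx": 0,"ry": 0,"rz": 0,"jaw": 3.8},
  {"x": 0,"y": 0,"z": 0,"rx": 0,"ry": 0,"rz": 0,"jaw": 3.8},
  {"x": 0,"y": 0,"z": 0,"rx": 0,"ry": 0,"rz": 0,"jaw": 3.8},
])

```text
clock: 13.65
tool_pos: [0.4333, 0.1105, 0.1167]
eef_rot: [-0.001, 1.0, -0.0, -0.0]
contact_force: [0.3, -0.3, -0.8]
opening: 0.518
finger_force: 15.0
```

Request:
send_rows([
  {"x": 0,"y": 0,"z": 2,"rx": 0,"ry": 0,"rz": 0,"jaw": 3.8},
  {"x": 0,"y": 0,"z": 2,"rx": 0,"ry": 0,"rz": 0,"jaw": 3.8},
  {"x": 0,"y": 0,"z": 1,"rx": 0,"ry": 0,"rz": 0,"jaw": 3.8},
  {"x": 0,"y": 0,"z": 0,"rx": 0,"ry": 0,"rz": 0,"jaw": 3.8},
  {"x": 0,"y": 0,"z": 0,"rx": 0,"ry": 0,"rz": 0,"jaw": 3.8},
])

```text
clock: 14.15
tool_pos: [0.4336, 0.1094, 0.0668]
eef_rot: [0.001, 1.0, -0.0, -0.0]
contact_force: [-0.3, 0.2, -0.7]
opening: 0.517
finger_force: 15.0
```

```bash
python3 - <<'E'
from ring import *
print(np.round(get_state()["tool_pos"],4),get_state()["opening"])
s=snapshot("wrist"); p=proj(s,(.4345,.109,.012)); print(p); ring(p,.033); save(s,"w6",None,1.2)
E
```

```text
[0.4336 0.1094 0.0668] 0.5171906850336037
(np.float64(249.2353286908466), np.float64(215.92313298159442))
ring [0.4346 0.1102] 39 rms 0.0006920824406166283
```

View pics/w6.png

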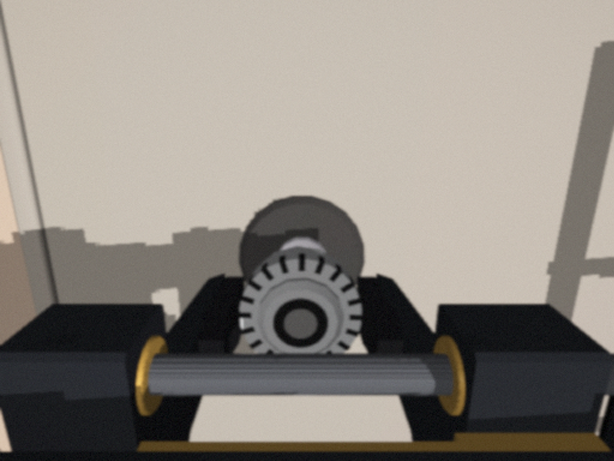

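The small crown at u=300 is lined up with the ring, which spans 240 to 363 (centre 301). The fit agrees within 1 mm, so I'm lowering.

Request:
send_rows([
  {"x": -0.1,"y": 0.05,"z": 1.5,"rx": 0,"ry": 0,"rz": 0,"jaw": 3.8},
  {"x": 0,"y": 0,"z": 1,"rx": 0,"ry": 0,"rz": 0,"jaw": 3.8},
  {"x": 0,"y": 0,"z": 0.6,"rx": 0,"ry": 0,"rz": 0,"jaw": 3.8},
  {"x": 0,"y": 0,"z": 0.4,"rx": 0,"ry": 0,"rz": 0,"jaw": 3.8},
  {"x": 0,"y": 0,"z": 0.3,"rx": 0,"ry": 0,"rz": 0,"jaw": 3.8},
])

```text
clock: 14.75
tool_pos: [0.4376, 0.1113, 0.0321]
eef_rot: [-0.0, 1.0, -0.0, -0.002]
contact_force: [-0.4, 0.5, -0.5]
opening: 0.512
finger_force: 15.0
```

Request:
send_rows([
  {"x": 0,"y": 0,"z": 0.1,"rx": 0,"ry": 0,"rz": 0,"jaw": 3.8},
  {"x": 0,"y": 0,"z": 0,"rx": 0,"ry": 0,"rz": 0,"jaw": 3.8},
  {"x": 0,"y": 0,"z": 0,"rx": 0,"ry": 0,"rz": 0,"jaw": 3.8},
  {"x": 0,"y": 0,"z": 0,"rx": 0,"ry": 0,"rz": 0,"jaw": 3.8},
  {"x": 0,"y": 0,"z": 0,"rx": 0,"ry": 0,"rz": 0,"jaw": 3.8},
])

```text
clock: 15.25
tool_pos: [0.4371, 0.1113, 0.0308]
eef_rot: [-0.0, 1.0, -0.001, -0.002]
contact_force: [0.7, 0.7, -0.7]
opening: 0.515
finger_force: 15.0
```

```bash
python3 - <<'E'
from h import *
st=get_state();print({k:np.round(st[k],4) for k in("q","tool_pos","eef_rot","contact_force","moment")})
E
```

```text
{'q': array([-0.3199,  0.9128, -0.0503,  2.2147,  1.1019,  0.0439,  0.1185]), 'tool_pos': array([0.4371, 0.1113, 0.0308]), 'eef_rot': array([-0.0e+00,  1.0e+00, -6.0e-04, -2.5e-03]), 'contact_force': array([ 0.7417,  0.6576, -0.6606]), 'moment': array([-0.0054, -0.0679, -0.0368])}
```

The wrist joint (q6 = 0.044) is at its lower limit here, so the arm stopped 3 to 4 mm high and slightly outward. The crown is already over the boss. A small tilt should free the wrist.

Request:
send_rows([
  {"x": 0,"y": 0,"z": 0,"rx": 0,"ry": 0.03,"rz": 0,"jaw": 3.8},
  {"x": 0.1,"y": -0.1,"z": 0,"rx": 0,"ry": 0,"rz": 0,"jaw": 3.8},
  {"x": 0.1,"y": 0,"z": 0.1,"rx": 0,"ry": 0,"rz": 0,"jaw": 3.8},
  {"x": 0,"y": 0,"z": 0.1,"rx": 0,"ry": 0,"rz": 0,"jaw": 3.8},
  {"x": 0,"y": 0,"z": 0,"rx": 0,"ry": 0,"rz": 0,"jaw": 3.8},
])

```text
clock: 15.75
tool_pos: [0.4346, 0.1101, 0.0285]
eef_rot: [-0.001, 1.0, -0.001, -0.018]
contact_force: [-0.2, -0.9, -1.0]
opening: 0.514
finger_force: 15.0
```

```bash
python3 - <<'E'
from h import *
st=get_state();print({k:np.round(st[k],4) for k in("q","tool_pos","eef_rot","contact_force","moment")})
E
```

```text
{'q': array([-0.2248,  0.9205, -0.194 ,  2.1904,  1.0984,  0.1625,  0.1305]), 'tool_pos': array([0.4346, 0.1101, 0.0285]), 'eef_rot': array([-5.000e-04,  9.998e-01, -1.400e-03, -1.770e-02]), 'contact_force': array([-0.1627, -0.8734, -0.9787]), 'moment': array([ 0.0242, -0.0217, -0.0138])}
```

Request:
send_rows([
  {"x": 0,"y": 0,"z": 0.1,"rx": 0,"ry": 0,"rz": 0,"jaw": 3.8},
  {"x": 0,"y": 0,"z": 0,"rx": 0,"ry": 0,"rz": 0,"jaw": 3.8},
  {"x": 0,"y": 0,"z": 0,"rx": 0,"ry": 0,"rz": 0,"jaw": 7},
  {"x": 0,"y": 0,"z": 0,"rx": 0,"ry": 0,"rz": 0,"jaw": 7},
  {"x": 0,"y": 0,"z": 0,"rx": 0,"ry": 0,"rz": 0,"jaw": 7},
])

```text
clock: 16.25
tool_pos: [0.4349, 0.1103, 0.0278]
eef_rot: [-0.0, 1.0, -0.001, -0.018]
contact_force: [-0.1, -0.8, 0.2]
opening: 0.759
finger_force: 0.0
```

Request:
send_rows([
  {"x": 0,"y": 0,"z": 0,"rx": 0,"ry": 0,"rz": 0,"jaw": 7},
  {"x": 0,"y": 0,"z": -1,"rx": 0,"ry": 0,"rz": 0,"jaw": 8},
  {"x": 0,"y": 0,"z": -3,"rx": 0,"ry": 0,"rz": 0,"jaw": 8.8},
  {"x": -2,"y": -2,"z": -3.5,"rx": 0,"ry": -0.035,"rz": 0,"jaw": 8.8},
  {"x": -2,"y": -4,"z": -2,"rx": 0,"ry": 0,"rz": 0,"jaw": 8.8},
])

```text
clock: 16.75
tool_pos: [0.4782, 0.0538, 0.1245]
eef_rot: [-0.004, 1.0, 0.001, 0.001]
contact_force: [0.8, -0.6, -0.3]
opening: 0.996
finger_force: 0.0
```

Request:
send_rows([
  {"x": -1.8,"y": -4.6,"z": -0.6,"rx": 0,"ry": 0,"rz": 0,"jaw": 8.8},
  {"x": -1.8,"y": -4.6,"z": -0.6,"rx": 0,"ry": 0,"rz": 0,"jaw": 8.8},
  {"x": -1.8,"y": -4.6,"z": -0.6,"rx": 0,"ry": 0,"rz": 0,"jaw": 8.8},
  {"x": -1.8,"y": -4.6,"z": -0.6,"rx": 0,"ry": 0,"rz": 0,"jaw": 8.8},
  {"x": -1.8,"y": -4.6,"z": -0.6,"rx": 0,"ry": 0,"rz": 0,"jaw": 8.8},
])

```text
clock: 17.25
tool_pos: [0.5675, -0.182, 0.1525]
eef_rot: [0.0, 1.0, -0.0, -0.0]
contact_force: [1.0, -0.0, -1.5]
opening: 0.999
finger_force: 0.0
```

Request:
send_rows([
  {"x": 0,"y": -0.8,"z": 0,"rx": 0,"ry": 0,"rz": 0,"jaw": 8.8},
  {"x": 0,"y": 0,"z": 0,"rx": 0,"ry": 0,"rz": 0,"jaw": 8.8},
  {"x": 0,"y": 0,"z": 0,"rx": 0,"ry": 0,"rz": 0,"jaw": 8.8},
  {"x": 0,"y": 0,"z": 0,"rx": 0,"ry": 0,"rz": 0,"jaw": 8.8},
  {"x": 0,"y": 0,"z": 0,"rx": 0,"ry": 0,"rz": 0,"jaw": 8.8},
])

```text
clock: 17.75
tool_pos: [0.5675, -0.1854, 0.1524]
eef_rot: [-0.002, 1.0, -0.0, -0.0]
contact_force: [0.4, 0.9, -0.4]
opening: 0.997
finger_force: 0.0
```

```bash
python3 - <<'E'
from w import *
look("w7",(.569,-.188,.018),lambda h:h[...,2]<45,.018)
s=snapshot("side"); save(s,"s7",(120,130,270,250),4)
E
```

```text
tcp [ 0.5675 -0.1858  0.1523] pred [246.9 181.6]
ell [247.3 181.5] [75.1 76.6] -> [ 0.5689 -0.1877  0.018 ]
```

View pics/s7.png

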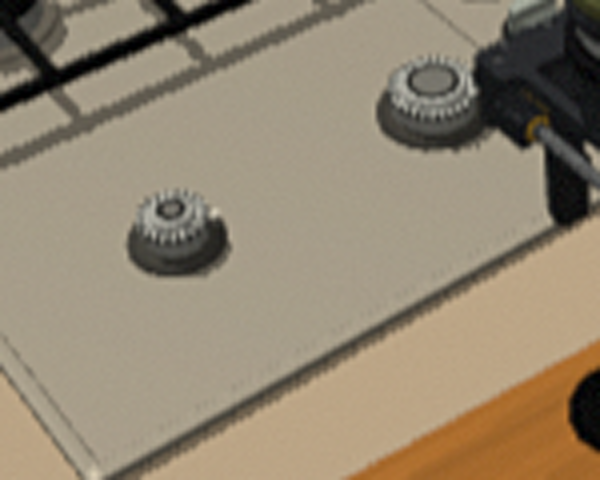

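Both crowns sit level: the small one at (173,225) and the medium one at (433,95). The medium cap is at (0.569,-0.188), so I'm going down for it.

Request:
send_rows([
  {"x": -0.15,"y": -0.2,"z": 4,"rx": 0,"ry": 0,"rz": 0,"jaw": 8.8},
  {"x": 0,"y": 0,"z": 4,"rx": 0,"ry": 0,"rz": 0,"jaw": 8.8},
  {"x": 0,"y": 0,"z": 2.5,"rx": 0,"ry": 0,"rz": 0,"jaw": 8.8},
  {"x": 0,"y": 0,"z": 1.2,"rx": 0,"ry": 0,"rz": 0,"jaw": 8.8},
  {"x": 0,"y": 0,"z": 0.6,"rx": 0,"ry": 0,"rz": 0,"jaw": 8.8},
])

```text
clock: 18.35
tool_pos: [0.5689, -0.1891, 0.0285]
eef_rot: [-0.001, 1.0, -0.0, -0.001]
contact_force: [-0.4, -0.9, 0.6]
opening: 0.998
finger_force: 0.0
```

Request:
send_rows([
  {"x": 0,"y": 0,"z": 0.3,"rx": 0,"ry": 0,"rz": 0,"jaw": 8.8},
  {"x": 0,"y": 0,"z": 0,"rx": 0,"ry": 0,"rz": 0,"jaw": 8.8},
  {"x": 0,"y": 0,"z": 0,"rx": 0,"ry": 0,"rz": 0,"jaw": 8.8},
  {"x": 0,"y": 0,"z": 0,"rx": 0,"ry": 0,"rz": 0,"jaw": 8.8},
  {"x": 0,"y": 0,"z": 0,"rx": 0,"ry": 0,"rz": 0,"jaw": 8.8},
])

```text
clock: 18.85
tool_pos: [0.5694, -0.1898, 0.0269]
eef_rot: [-0.0, 1.0, -0.001, 0.0]
contact_force: [-0.5, 0.9, -0.4]
opening: 0.998
finger_force: 0.0
```

Request:
send_rows([
  {"x": 0,"y": 0.1,"z": 0.2,"rx": 0,"ry": 0,"rz": 0,"jaw": 8.8},
  {"x": 0,"y": 0,"z": 0,"rx": 0,"ry": 0,"rz": 0,"jaw": 8.8},
  {"x": 0,"y": 0,"z": 0,"rx": 0,"ry": 0,"rz": 0,"jaw": 6},
  {"x": 0,"y": 0,"z": 0,"rx": 0,"ry": 0,"rz": 0,"jaw": 6},
  {"x": 0,"y": 0,"z": 0,"rx": 0,"ry": 0,"rz": 0,"jaw": 6},
])

```text
clock: 19.35
tool_pos: [0.5691, -0.1885, 0.0242]
eef_rot: [-0.0, 1.0, -0.0, -0.0]
contact_force: [-0.6, -0.7, -1.1]
opening: 0.755
finger_force: 15.1
```

Request:
send_rows([
  {"x": 0,"y": 0,"z": 0,"rx": 0,"ry": 0,"rz": 0,"jaw": 6},
  {"x": 0,"y": 0,"z": 0,"rx": 0,"ry": 0,"rz": 0,"jaw": 6},
  {"x": 0,"y": 0,"z": 0,"rx": 0,"ry": 0,"rz": 0,"jaw": 6},
  {"x": 0,"y": 0,"z": -1,"rx": 0,"ry": 0,"rz": 0,"jaw": 6},
  {"x": 0,"y": 0,"z": -2,"rx": 0,"ry": 0,"rz": 0,"jaw": 6},
])

```text
clock: 19.85
tool_pos: [0.5678, -0.1886, 0.0537]
eef_rot: [-0.0, 1.0, -0.0, -0.002]
contact_force: [-0.6, 0.2, -1.1]
opening: 0.76
finger_force: 15.0
```

Request:
send_rows([
  {"x": 0,"y": 0,"z": -4,"rx": 0,"ry": 0,"rz": 0,"jaw": 6},
  {"x": -1,"y": 3,"z": -2,"rx": 0,"ry": 0,"rz": 0,"jaw": 6},
  {"x": -1.1,"y": 4.5,"z": 0,"rx": 0,"ry": 0,"rz": 0,"jaw": 6},
  {"x": -1.1,"y": 4.5,"z": 0,"rx": 0,"ry": 0,"rz": 0,"jaw": 6},
  {"x": -1.1,"y": 4.5,"z": 0,"rx": 0,"ry": 0,"rz": 0,"jaw": 6},
])

```text
clock: 20.35
tool_pos: [0.6124, -0.0223, 0.1151]
eef_rot: [0.0, 1.0, -0.001, 0.0]
contact_force: [-0.3, -0.2, -2.3]
opening: 0.757
finger_force: 15.0
```

Request:
send_rows([
  {"x": -1.1,"y": 4.5,"z": 0,"rx": 0,"ry": 0,"rz": 0,"jaw": 6},
  {"x": -1.1,"y": 4.5,"z": 0,"rx": 0,"ry": 0,"rz": 0,"jaw": 6},
  {"x": -1.1,"y": 4.3,"z": 0,"rx": 0,"ry": 0,"rz": 0,"jaw": 6},
  {"x": 0,"y": 0,"z": 2,"rx": 0,"ry": 0,"rz": 0,"jaw": 6},
  {"x": 0,"y": 0,"z": 2,"rx": 0,"ry": 0,"rz": 0,"jaw": 6},
])

```text
clock: 20.85
tool_pos: [0.6454, 0.1124, 0.0747]
eef_rot: [-0.002, 1.0, 0.0, 0.001]
contact_force: [-0.1, -0.9, -2.3]
opening: 0.759
finger_force: 15.0
```

Request:
send_rows([
  {"x": 0,"y": 0,"z": 1,"rx": 0,"ry": 0,"rz": 0,"jaw": 6},
  {"x": 0,"y": 0,"z": 0,"rx": 0,"ry": 0,"rz": 0,"jaw": 6},
  {"x": 0,"y": 0,"z": 0,"rx": 0,"ry": 0,"rz": 0,"jaw": 6},
  {"x": 0,"y": 0,"z": 0,"rx": 0,"ry": 0,"rz": 0,"jaw": 6},
  {"x": 0,"y": 0,"z": 0,"rx": 0,"ry": 0,"rz": 0,"jaw": 6},
])

```text
clock: 21.35
tool_pos: [0.6456, 0.1094, 0.0649]
eef_rot: [0.0, 1.0, -0.0, 0.001]
contact_force: [0.2, 0.0, -1.6]
opening: 0.756
finger_force: 15.0
```

```bash
python3 - <<'E'
from ring import *
print(np.round(get_state()["tool_pos"],4),get_state()["opening"])
s=snapshot("wrist"); p=proj(s,(.6442,.1095,.012)); print(p); ring(p,.042); save(s,"w8",None,1.2)
E
```

```text
[0.6456 0.1094 0.0649] 0.7556634900336133
(np.float64(250.04259556798658), np.float64(213.28430859135318))
ring [0.6449 0.1092] 39 rms 0.0024941444806458454
```

View pics/w8.png

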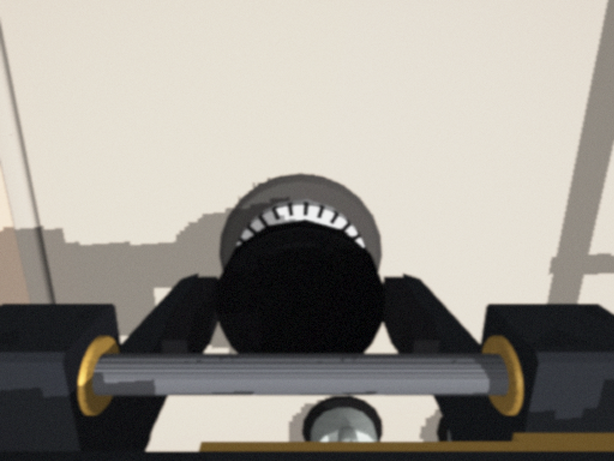

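The cap (u=218 to 385) is centred over the crown and ring at u of about 300. Lowering onto the crown.

Request:
send_rows([
  {"x": 0.12,"y": 0,"z": 0.6,"rx": 0,"ry": 0,"rz": 0,"jaw": 6},
  {"x": 0,"y": 0,"z": 0.6,"rx": 0,"ry": 0,"rz": 0,"jaw": 6},
  {"x": 0,"y": 0,"z": 0.4,"rx": 0,"ry": 0,"rz": 0,"jaw": 6},
  {"x": 0,"y": 0,"z": 0.3,"rx": 0,"ry": 0,"rz": 0,"jaw": 6},
  {"x": 0,"y": 0,"z": 0,"rx": 0,"ry": 0,"rz": 0,"jaw": 6},
])

```text
clock: 21.95
tool_pos: [0.6434, 0.1093, 0.0441]
eef_rot: [-0.0, 1.0, -0.001, -0.001]
contact_force: [0.7, 0.3, -1.5]
opening: 0.753
finger_force: 15.0
```

Request:
send_rows([
  {"x": 0,"y": 0,"z": 0.1,"rx": 0,"ry": 0,"rz": 0,"jaw": 6},
  {"x": 0,"y": 0,"z": 0.05,"rx": 0,"ry": 0,"rz": 0,"jaw": 6},
  {"x": 0,"y": 0,"z": 0,"rx": 0,"ry": 0,"rz": 0,"jaw": 6},
  {"x": 0,"y": 0,"z": 0,"rx": 0,"ry": 0,"rz": 0,"jaw": 6},
  {"x": 0,"y": 0,"z": 0,"rx": 0,"ry": 0,"rz": 0,"jaw": 6},
])

```text
clock: 22.45
tool_pos: [0.6439, 0.1094, 0.0435]
eef_rot: [-0.0, 1.0, -0.001, -0.0]
contact_force: [-0.2, 0.3, -1.7]
opening: 0.759
finger_force: 15.0
```

Request:
send_rows([
  {"x": 0,"y": 0,"z": 0.05,"rx": 0,"ry": 0,"rz": 0,"jaw": 6},
  {"x": 0,"y": 0,"z": 0,"rx": 0,"ry": 0,"rz": 0,"jaw": 6},
  {"x": 0,"y": 0,"z": 0,"rx": 0,"ry": 0,"rz": 0,"jaw": 8.8},
  {"x": 0,"y": 0,"z": 0,"rx": 0,"ry": 0,"rz": 0,"jaw": 8.8},
  {"x": 0,"y": 0,"z": 0,"rx": 0,"ry": 0,"rz": 0,"jaw": 8.8},
])

```text
clock: 22.95
tool_pos: [0.6439, 0.1094, 0.0429]
eef_rot: [-0.0, 1.0, -0.001, -0.0]
contact_force: [-0.8, -0.4, 0.2]
opening: 0.988
finger_force: 0.0
```

Request:
send_rows([
  {"x": 0,"y": 0,"z": 0,"rx": 0,"ry": 0,"rz": 0,"jaw": 8.8},
  {"x": 0,"y": 0,"z": -1,"rx": 0,"ry": 0,"rz": 0,"jaw": 8.8},
  {"x": 0,"y": 0,"z": -3,"rx": 0,"ry": 0,"rz": 0,"jaw": 8.8},
  {"x": 0,"y": 0,"z": -4,"rx": 0,"ry": 0,"rz": 0,"jaw": 8.8},
  {"x": 0.9,"y": -4.5,"z": -2,"rx": 0,"ry": 0,"rz": 0,"jaw": 8.8},
])

```text
clock: 23.45
tool_pos: [0.6368, 0.0744, 0.148]
eef_rot: [-0.005, 1.0, 0.005, 0.004]
contact_force: [0.7, -0.2, 0.6]
opening: 1.0
finger_force: 0.0
```

Request:
send_rows([
  {"x": 0.9,"y": -4.8,"z": 0,"rx": 0,"ry": 0,"rz": 0,"jaw": 8.8},
  {"x": 0.9,"y": -4.8,"z": 0,"rx": 0,"ry": 0,"rz": 0,"jaw": 8.8},
  {"x": 0.9,"y": -4.8,"z": 0,"rx": 0,"ry": 0,"rz": 0,"jaw": 8.8},
  {"x": 0.9,"y": -4.8,"z": 0,"rx": 0,"ry": 0,"rz": 0,"jaw": 8.8},
  {"x": 0.9,"y": -4.8,"z": 0,"rx": 0,"ry": 0,"rz": 0,"jaw": 8.8},
])

```text
clock: 23.95
tool_pos: [0.5896, -0.1774, 0.1442]
eef_rot: [-0.0, 1.0, -0.001, 0.0]
contact_force: [0.7, 0.3, 0.3]
opening: 0.998
finger_force: 0.0
```

Request:
send_rows([
  {"x": 0.9,"y": -4.8,"z": 0,"rx": 0,"ry": 0,"rz": 0,"jaw": 8.8},
  {"x": 0.9,"y": -4.8,"z": 0,"rx": 0,"ry": 0,"rz": 0,"jaw": 8.8},
  {"x": 0.7,"y": -4.8,"z": 0,"rx": 0,"ry": 0,"rz": 0,"jaw": 8.8},
  {"x": 0,"y": 0,"z": 0,"rx": 0,"ry": 0,"rz": 0,"jaw": 8.8},
  {"x": 0,"y": 0,"z": 0,"rx": 0,"ry": 0,"rz": 0,"jaw": 8.8},
])

```text
clock: 24.45
tool_pos: [0.5644, -0.3211, 0.1438]
eef_rot: [0.002, 1.0, -0.001, 0.0]
contact_force: [0.8, 1.0, 0.5]
opening: 1.001
finger_force: 0.0
```

```bash
python3 - <<'E'
from w import *
look("w9",(.565,-.3265,.018),lambda h:h[...,2]<45,.018,40)
look("w9",(.565,-.3265,.018),lambda h:h[...,2]<45,.018,40)
s=snapshot("side"); save(s,"s9",(120,130,270,250),4)
E
```

```text
tcp [ 0.5652 -0.3189  0.144 ] pred [243.6 183.3]
ell [244.1 184. ] [56.  57.1] -> [ 0.5656 -0.3261  0.018 ]
tcp [ 0.5656 -0.3177  0.144 ] pred [240.6 182.2]
ell [240.8 182.8] [56.2 57.1] -> [ 0.5655 -0.3264  0.018 ]
```

View pics/s9.png

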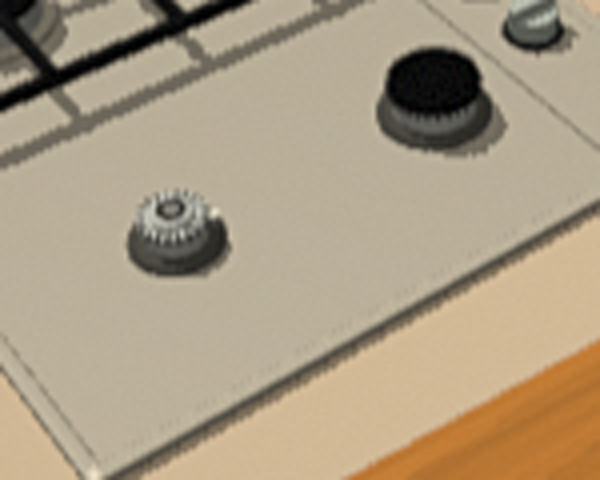

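The medium cap sits level at (433,82) on its crown. The small cap is at (0.5656,-0.3264).

Request:
send_rows([
  {"x": 0,"y": -0.9,"z": 3.5,"rx": 0,"ry": 0,"rz": 0,"jaw": 8},
  {"x": 0,"y": 0,"z": 4,"rx": 0,"ry": 0,"rz": 0,"jaw": 8},
  {"x": 0,"y": 0,"z": 2.3,"rx": 0,"ry": 0,"rz": 0,"jaw": 8},
  {"x": 0,"y": 0,"z": 1.2,"rx": 0,"ry": 0,"rz": 0,"jaw": 8},
  {"x": 0,"y": 0,"z": 0.6,"rx": 0,"ry": 0,"rz": 0,"jaw": 8},
])

```text
clock: 25.1
tool_pos: [0.5653, -0.327, 0.0268]
eef_rot: [-0.001, 1.0, -0.0, -0.0]
contact_force: [1.0, -0.1, 0.1]
opening: 0.907
finger_force: 0.0
```

Request:
send_rows([
  {"x": 0,"y": 0,"z": 0.2,"rx": 0,"ry": 0,"rz": 0,"jaw": 8},
  {"x": 0,"y": 0,"z": 0,"rx": 0,"ry": 0,"rz": 0,"jaw": 8},
  {"x": 0,"y": 0,"z": 0,"rx": 0,"ry": 0,"rz": 0,"jaw": 8},
  {"x": 0,"y": 0,"z": 0,"rx": 0,"ry": 0,"rz": 0,"jaw": 8},
  {"x": 0,"y": 0,"z": 0,"rx": 0,"ry": 0,"rz": 0,"jaw": 8},
])

```text
clock: 25.6
tool_pos: [0.5652, -0.3288, 0.0261]
eef_rot: [-0.0, 1.0, -0.001, 0.0]
contact_force: [0.1, -0.1, -0.9]
opening: 0.905
finger_force: 0.0
```

Request:
send_rows([
  {"x": 0,"y": 0.1,"z": 0.15,"rx": 0,"ry": 0,"rz": 0,"jaw": 8},
  {"x": 0,"y": 0,"z": 0,"rx": 0,"ry": 0,"rz": 0,"jaw": 4.2},
  {"x": 0,"y": 0,"z": 0,"rx": 0,"ry": 0,"rz": 0,"jaw": 4.2},
  {"x": 0,"y": 0,"z": 0,"rx": 0,"ry": 0,"rz": 0,"jaw": 4.2},
  {"x": 0,"y": 0,"z": 0,"rx": 0,"ry": 0,"rz": 0,"jaw": 4.2},
])

```text
clock: 26.1
tool_pos: [0.5649, -0.3276, 0.0239]
eef_rot: [-0.0, 1.0, -0.001, -0.0]
contact_force: [0.5, -0.7, 0.9]
opening: 0.572
finger_force: 0.1
```

Request:
send_rows([
  {"x": 0,"y": 0,"z": 0,"rx": 0,"ry": 0,"rz": 0,"jaw": 4.2},
  {"x": 0,"y": 0,"z": 0,"rx": 0,"ry": 0,"rz": 0,"jaw": 4.2},
  {"x": 0,"y": 0,"z": 0,"rx": 0,"ry": 0,"rz": 0,"jaw": 4.2},
  {"x": 0,"y": 0,"z": 0,"rx": 0,"ry": 0,"rz": 0,"jaw": 4.2},
  {"x": 0,"y": 0,"z": 0,"rx": 0,"ry": 0,"rz": 0,"jaw": 4.2},
])

```text
clock: 26.6
tool_pos: [0.565, -0.3276, 0.0239]
eef_rot: [-0.0, 1.0, -0.001, -0.0]
contact_force: [0.1, -0.2, -1.0]
opening: 0.553
finger_force: 15.0
```

Request:
send_rows([
  {"x": 0,"y": 0,"z": -1,"rx": 0,"ry": 0,"rz": 0,"jaw": 4.2},
  {"x": 0,"y": 0,"z": -3,"rx": 0,"ry": 0,"rz": 0,"jaw": 4.2},
  {"x": 0,"y": 0,"z": -4,"rx": 0,"ry": 0,"rz": 0,"jaw": 4.2},
  {"x": 1,"y": 3,"z": -1,"rx": 0,"ry": 0,"rz": 0,"jaw": 4.2},
  {"x": 1.3,"y": 4.5,"z": 0,"rx": 0,"ry": 0,"rz": 0,"jaw": 4.2},
])

```text
clock: 27.1
tool_pos: [0.5436, -0.2552, 0.1166]
eef_rot: [0.003, 1.0, -0.002, 0.003]
contact_force: [1.4, 1.1, -2.0]
opening: 0.55
finger_force: 15.0
```

Request:
send_rows([
  {"x": 1.4,"y": 4.7,"z": 0,"rx": 0,"ry": 0,"rz": 0,"jaw": 4.2},
  {"x": 1.4,"y": 4.7,"z": 0,"rx": 0,"ry": 0,"rz": 0,"jaw": 4.2},
  {"x": 1.4,"y": 4.7,"z": 0,"rx": 0,"ry": 0,"rz": 0,"jaw": 4.2},
  {"x": 1.4,"y": 4.7,"z": 0,"rx": 0,"ry": 0,"rz": 0,"jaw": 4.2},
  {"x": 1.4,"y": 4.7,"z": 0,"rx": 0,"ry": 0,"rz": 0,"jaw": 4.2},
])

```text
clock: 27.6
tool_pos: [0.4716, -0.0159, 0.1144]
eef_rot: [0.0, 1.0, -0.0, 0.001]
contact_force: [1.7, 1.0, -0.7]
opening: 0.553
finger_force: 15.0
```

Request:
send_rows([
  {"x": 1.4,"y": 4.7,"z": 0,"rx": 0,"ry": 0,"rz": 0,"jaw": 4.2},
  {"x": 1.4,"y": 4.7,"z": 0,"rx": 0,"ry": 0,"rz": 0,"jaw": 4.2},
  {"x": 0.9,"y": 3.4,"z": 0,"rx": 0,"ry": 0,"rz": 0,"jaw": 4.2},
  {"x": 0,"y": 0,"z": 0,"rx": 0,"ry": 0.03,"rz": 0,"jaw": 4.2},
  {"x": 0,"y": 0,"z": 0,"rx": 0,"ry": 0,"rz": 0,"jaw": 4.2},
])

```text
clock: 28.1
tool_pos: [0.4356, 0.1123, 0.114]
eef_rot: [-0.001, 1.0, -0.0, -0.014]
contact_force: [0.1, 0.3, -0.7]
opening: 0.554
finger_force: 15.0
```

Request:
send_rows([
  {"x": 0,"y": 0,"z": 2,"rx": 0,"ry": 0,"rz": 0,"jaw": 4.2},
  {"x": 0,"y": 0,"z": 2,"rx": 0,"ry": 0,"rz": 0,"jaw": 4.2},
  {"x": 0,"y": 0,"z": 0.5,"rx": 0,"ry": 0,"rz": 0,"jaw": 4.2},
  {"x": 0,"y": 0,"z": 0,"rx": 0,"ry": 0,"rz": 0,"jaw": 4.2},
  {"x": 0,"y": 0,"z": 0,"rx": 0,"ry": 0,"rz": 0,"jaw": 4.2},
])

```text
clock: 28.6
tool_pos: [0.4339, 0.11, 0.069]
eef_rot: [0.0, 1.0, -0.001, -0.015]
contact_force: [-0.2, -0.0, -0.3]
opening: 0.549
finger_force: 15.0
```

```bash
python3 - <<'E'
from ring import *
st=get_state();print({k:np.round(st[k],4) for k in("q","tool_pos","eef_rot","opening")})
s=snapshot("wrist"); p=proj(s,(.4347,.1102,.012)); print(p); ring(p,.033); save(s,"w10",None,1.2)
E
```

```text
{'q': array([-0.1164,  0.8476, -0.3718,  2.1879,  1.0145,  0.3149,  0.2017]), 'tool_pos': array([0.4339, 0.11  , 0.069 ]), 'eef_rot': array([ 4.000e-04,  9.999e-01, -6.000e-04, -1.480e-02]), 'opening': np.float64(0.5493)}
(np.float64(250.27460079761406), np.float64(216.86456295043303))
ring [0.4349 0.1101] 39 rms 0.0008102956237380486
```

View pics/w10.png

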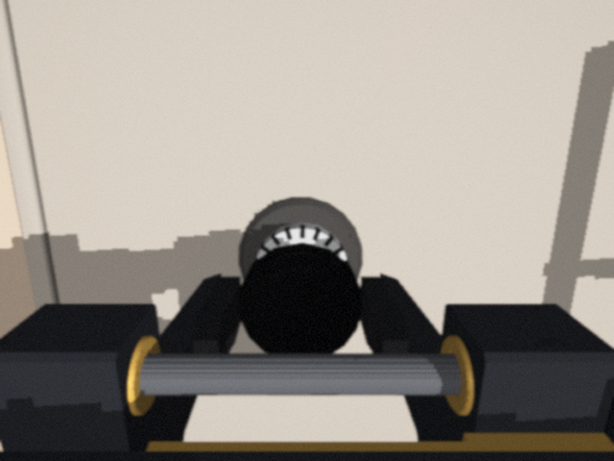

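The cap (u=240 to 361) is in line with the crown and ring at u=301. Lowering.

Request:
send_rows([
  {"x": -0.1,"y": 0,"z": 0.8,"rx": 0,"ry": 0,"rz": 0,"jaw": 4.2},
  {"x": 0,"y": 0,"z": 0.7,"rx": 0,"ry": 0,"rz": 0,"jaw": 4.2},
  {"x": 0,"y": 0,"z": 0.5,"rx": 0,"ry": 0,"rz": 0,"jaw": 4.2},
  {"x": 0,"y": 0,"z": 0.3,"rx": 0,"ry": 0,"rz": 0,"jaw": 4.2},
  {"x": 0,"y": 0,"z": 0,"rx": 0,"ry": 0,"rz": 0,"jaw": 4.2},
])

```text
clock: 29.2
tool_pos: [0.4334, 0.1104, 0.0449]
eef_rot: [-0.0, 1.0, -0.001, -0.016]
contact_force: [0.1, 0.8, -0.3]
opening: 0.549
finger_force: 15.0
```

Request:
send_rows([
  {"x": 0,"y": 0,"z": 0.1,"rx": 0,"ry": 0,"rz": 0,"jaw": 4.2},
  {"x": 0,"y": 0,"z": 0.1,"rx": 0,"ry": 0,"rz": 0,"jaw": 4.2},
  {"x": 0,"y": 0,"z": 0,"rx": 0,"ry": 0,"rz": 0,"jaw": 4.2},
  {"x": 0,"y": 0,"z": 0,"rx": 0,"ry": 0,"rz": 0,"jaw": 4.2},
  {"x": 0,"y": 0,"z": 0,"rx": 0,"ry": 0,"rz": 0,"jaw": 4.2},
])

```text
clock: 29.7
tool_pos: [0.4338, 0.1104, 0.0435]
eef_rot: [-0.0, 1.0, -0.001, -0.015]
contact_force: [-0.9, 0.5, -1.3]
opening: 0.551
finger_force: 15.0
```

Request:
send_rows([
  {"x": 0,"y": 0,"z": 0.05,"rx": 0,"ry": 0,"rz": 0,"jaw": 4.2},
  {"x": 0,"y": 0,"z": 0,"rx": 0,"ry": 0,"rz": 0,"jaw": 4.2},
  {"x": 0,"y": 0,"z": 0,"rx": 0,"ry": 0,"rz": 0,"jaw": 7.5},
  {"x": 0,"y": 0,"z": 0,"rx": 0,"ry": 0,"rz": 0,"jaw": 7.5},
  {"x": 0,"y": 0,"z": 0,"rx": 0,"ry": 0,"rz": 0,"jaw": 7.5},
])

```text
clock: 30.2
tool_pos: [0.4337, 0.1104, 0.0429]
eef_rot: [-0.0, 1.0, -0.001, -0.015]
contact_force: [-0.6, -0.1, 0.9]
opening: 0.803
finger_force: 0.0
```

Request:
send_rows([
  {"x": 0,"y": 0,"z": 0,"rx": 0,"ry": 0,"rz": 0,"jaw": 8},
  {"x": 0,"y": 0,"z": -1,"rx": 0,"ry": 0,"rz": 0,"jaw": 8},
  {"x": 0,"y": 0,"z": -3,"rx": 0,"ry": 0,"rz": 0,"jaw": 8.8},
  {"x": 0,"y": 0,"z": -5,"rx": 0,"ry": 0,"rz": 0,"jaw": 8.8},
  {"x": -2,"y": -3,"z": -3,"rx": 0,"ry": 0,"rz": 0,"jaw": 8.8},
])

```text
clock: 30.7
tool_pos: [0.4562, 0.0851, 0.1654]
eef_rot: [-0.005, 1.0, 0.002, -0.015]
contact_force: [2.4, 1.2, -0.1]
opening: 0.999
finger_force: 0.0
```

Request:
send_rows([
  {"x": -2,"y": -4.5,"z": 0,"rx": 0,"ry": 0,"rz": 0,"jaw": 8.8},
  {"x": -2,"y": -4.5,"z": 0,"rx": 0,"ry": 0,"rz": 0,"jaw": 8.8},
  {"x": -2,"y": -4.5,"z": 0,"rx": 0,"ry": 0,"rz": 0,"jaw": 8.8},
  {"x": -1,"y": -4.5,"z": 0,"rx": 0,"ry": 0,"rz": 0,"jaw": 8.8},
  {"x": 0,"y": -4.5,"z": 0,"rx": 0,"ry": 0,"rz": 0,"jaw": 8.8},
])

```text
clock: 31.2
tool_pos: [0.5285, -0.1466, 0.1603]
eef_rot: [0.0, 1.0, -0.0, -0.014]
contact_force: [0.6, -0.2, 0.4]
opening: 1.002
finger_force: 0.0
```

```bash
python3 - <<'E'
from h import *
s=snapshot("side"); a=s["img"]
save(s,"s11",(110,90,400,330),2.4)
E
```

```text
(no output)
```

View pics/s11.png

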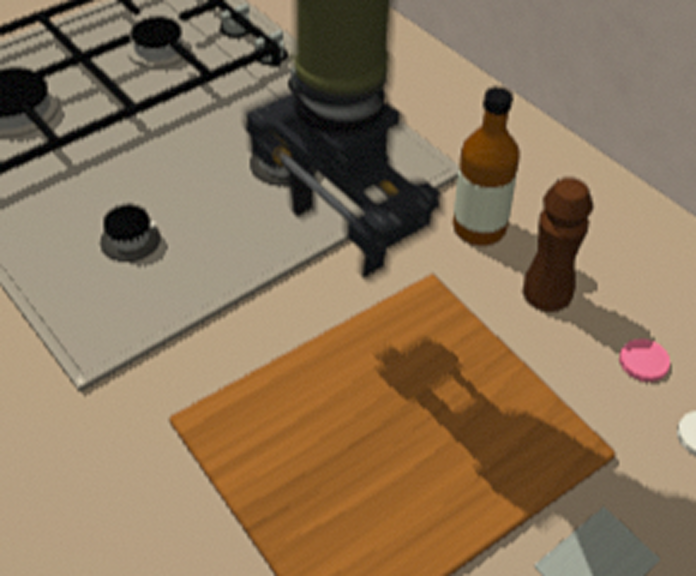

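The small cap sits level at (127,222) on its crown. The board is empty, and the bottle, mill and spatula look untouched. Handing in.

Request:
send_rows([
  {"x": 0,"y": 0,"z": 0,"rx": 0,"ry": 0,"rz": 0,"jaw": 8.8},
  {"x": 0,"y": 0,"z": 0,"rx": 0,"ry": 0,"rz": 0,"jaw": 8.8},
  {"x": 0,"y": 0,"z": 0,"rx": 0,"ry": 0,"rz": 0,"jaw": 8.8},
  {"x": 0,"y": 0,"z": 0,"rx": 0,"ry": 0,"rz": 0,"jaw": 8.8},
  {"x": 0,"y": 0,"z": 0,"rx": 0,"ry": 0,"rz": 0,"jaw": 8.8},
])

```text
clock: 31.75
tool_pos: [0.5275, -0.1432, 0.1606]
eef_rot: [-0.001, 1.0, -0.0, -0.015]
contact_force: [1.0, 0.3, -0.2]
opening: 0.999
finger_force: 0.0
```

```bash
python3 -c "
from plant import *
print(finish_job())"
```

```text
the job is handed in; nothing more can be done
None
```

Both burners are back together, each crown and cap looked level in the side camera, and the job was handed in at about 32 s with the bottle, mill and spatula apparently untouched; I viewed 15 pictures, one over the limit of 14.

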